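# Stack the lunch tin

## Robot

A 6-joint arm with a two-finger parallel gripper is mounted at the origin on a cart in front of the work surface, level with it; the furniture and walls round the work are solid. World frame = base frame: x ahead of the robot, y to its left, z up, the work surface at z = 0. Lengths are in m, angles in degrees, forces in N, time in s.
With the tool pointing down it reaches from about 0.3 to 0.75 m from the base axis. Payload 8.5 kg.
Tool frame: the origin (TCP) lies midway between the tips of the shut fingers; the grasp point (between the pads) lies 19 mm behind it (env.tcp_to_grasp is the z of the grasp point in the tool frame, in m); z points along the fingers, y is the line along which they close (so a half turn about z gives the same grasp; the last joint's range is limited). The gripper opens to 85 mm and grips with 20 to 120 N. Pads are 22 mm wide; open, the fingers measure 114 mm over their backs; the gripper's body (76 mm by 85 mm) begins 54 mm behind the grasp point. The pads swing forward as they close: fully open they stand 13 mm farther back than shut.
Start: joints at [51.205, 21.807, 74.336, -0, 83.858, -12.336], TCP at [0.245, 0.492, 0.192] pointing down, gripper open.
Joint ranges: [-178.18, 178.18], [-50.72, 133.34], [12.68, 142.11], [-81.47, 261.47], [9.98, 163.14], [-165.26, 165.26]. Speed limits (degrees/s): [136.94, 136.94, 180, 180, 180, 180].

## Interface

Orientations are given as a 3x3 rotation matrix whose columns are the frame's x, y, z axes.
In Python, from rig import env, imaging, job, models gives the robot as it stands. The module is installed in compiled form; this text tells all that it offers.
- The arm moves only by the tool jog_arm, never from a script. Its argument "plan" is text: rows parted by semicolons, each of 7 numbers parted by spaces: the turn, a rotation vector about the tool's x, y, z in degrees, then the shift along the tool's x, y, z in cm, then the closure in counts, from 0 (fully open) to 255 (shut). In form: rx ry rz x y z claw; .... A call has 1 to 10 rows; each row shifts and turns the commanded pose from where the row before left it, along the tool's axes as they then stand; what a row does not reach is not made up. A row lasts 1/12 s, in which the tool goes at most 41.7 mm and 7.16 degrees, less where a joint would pass 70% of its speed; a pose out of reach is approached as far as the arm can. A call with a gripper value outside its range is refused whole. The fingers move at their own pace and stop on an object; "grip_force" is the grip in N (left out, the last holds). Time passes only in rows, so rows that do not move let the fingers close. It gives the time, the measured TCP pose, the force, the opening and the grip force at its end, in the units of the state.
- env.observe(): the state, without advancing time (a new reading comes with each control period).
- imaging.get_image(name): name is "side" or "top" or "wrist"; returns a dict with "pixels" (400x640x3 uint8, red, green, blue), "depth" (400x640 float32, m along the optical axis (not along the pixel's ray), 0 where there is no reading), "fov_y" (degrees; the focal length in pixels is half the picture's height over the tangent of half this angle, whatever the lens; pixels are square), "cx", "cy" (the principal point, pixels), "world_from_camera" (4x4, takes a point from camera to world coordinates). Camera axes: x right, y down, z forward; pixel columns grow to the right and rows downward; lengths in m; the calibration is good to about 2 mm. A picture is of the moment at which its call begins.
- job.close_job(): hands the job in; it is judged then, once.
Trained networks look in the newest picture that a camera, given by its name, has taken for a name from the list of things; names that differ only in an ending like _2 or _b are one class to them, and where a whole thing is asked for, a point or a joint stands for the part that bears it (a point fixed in the world has none). Each returns a list of dicts, best first, with "confidence" (0 to 1); they miss things now and then, are a little off and sometimes report something else, mostly with a low value. They report only what shows in the picture. A call takes as long as a camera call. They do not tell look-alikes from the thing itself.
- models.outline_of(camera, query): "region" (400x640 bool, what is visible of it) and "bbox" ([centre column, centre row, width, height] in pixels, round what is visible of it).
- models.tip_of(camera, query): "at" ([column, row] in pixels: a listed point, or the origin of a listed thing).
The state is a dict: "time_s": time; "q": joint angles; "qvel": joint speeds; "joint_efforts": joint torques, N m; "position": TCP position; "tool_rot": TCP orientation; "ft_force": force on the tool from outside, world axes, zero at the start; "wrist_torque": the same for the moment, N m; "grip_width": finger opening in m; "gripper_force": force on a finger pad.
Only numpy, scipy, OpenCV 4.12 (cv2) and the standard library are available. Lean on these libraries where they do the work, as an engineer would, in place of code of your own. Each camera call takes 0.05 s, during which the arm holds its last target. There are 200 camera calls.

## Task

Put the steel lunch tin together upright in the middle of the round trivet, piece by piece from the bottom up: the deepest bowl first, then the medium one, then the shallowest, and last the lid, each seated fully home in the one below. Leave the salt shaker, pepper mill and honey jar where they stand.

Things in the scene. Friction and masses are not known exactly. Their poses are not given: they have to be found in the camera images.
- deep_bowl_mid (a point): Steel bowl of a stacking lunch tin, open on top, the deepest of three: 70 mm tall, 62 mm outside diameter, wall 3 mm. Its foot, 8 mm high, tapers from 49 mm at the shoulder to 42 mm and drops into the 56 mm mouth of another bowl until the shoulder rests on that rim. Loose, about 0.15 kg. Point: its centre, half-way up (35 mm above its underside); z up.
- medium_bowl_mid (a point): Steel bowl of a stacking lunch tin, open on top, the middle one of three: 50 mm tall, 62 mm outside diameter, wall 3 mm. Its foot, 8 mm high, tapers from 49 mm at the shoulder to 42 mm and drops into the 56 mm mouth of another bowl until the shoulder rests on that rim. Loose, about 0.12 kg. Point: its centre, half-way up (25 mm above its underside); z up.
- shallow_bowl_mid (a point): Steel bowl of a stacking lunch tin, open on top, the shallowest of three: 34 mm tall, 62 mm outside diameter, wall 3 mm. Its foot, 8 mm high, tapers from 49 mm at the shoulder to 42 mm and drops into the 56 mm mouth of another bowl until the shoulder rests on that rim. Loose, about 0.10 kg. Point: its centre, half-way up (17 mm above its underside); z up.
- lid_knob (a point): Lid of the lunch tin: steel disc of 62 mm diameter, 4 mm thick, with an upright black knob (20 mm diameter, 28 mm tall) on it. Below it a plug 8 mm high, tapering from 49 to 42 mm, fits a bowl's 56 mm mouth. 40 mm tall in all; stands on its plug. Loose, about 0.06 kg. Point: middle of the knob, 26 mm above its underside, 14 mm above the disc's top; z up.
- round_top (a point): Fixed wooden trivet, round, 100 mm in diameter, 10 mm high, flat on top; the point is the centre of its top face, z up. The lunch tin is to stand here. Overhead, a microwave and cabinets hang beyond about 0.54 m ahead of the robot, from about 0.52 m above the surface: carry things low.
- square_top (a point): Fixed wooden trivet, square, 96 mm a side, 10 mm high, flat on top; the point is the centre of its top face, z up. Not used. Its place may be swapped with the round one's.
- salt: Salt shaker, glass with a grey top, 44 mm across, 90 mm tall; loose bystander, origin at the centre of its underside.
- pepper: Brown wooden pepper mill, 58 mm across, 170 mm tall; loose bystander, origin at the centre of its underside.
- honey: Honey jar with a dark lid, 65 mm across, 86 mm tall; loose bystander, origin at the centre of its underside.
Mind the look-alikes: they are no part of the job. Leave any red or yellow look-alike of the part that bears deep_bowl_mid alone.

How it is judged (in metres and radians):
On the way, in this order (a step that is already met when the one before it is completed fails the run):
1. the deepest bowl stands on the round trivet (horizontal distance between deep_bowl_mid and round_top below 0.015 m and z of deep_bowl_mid in the frame of round_top between 0.031 and 0.039 m and angle between deep_bowl_mid's own z axis and vertical below 0.1 rad), for 0.2 s.
2. the medium bowl is seated in the deepest one (all of step 1 and horizontal distance between medium_bowl_mid and deep_bowl_mid below 0.006 m and z of medium_bowl_mid in the frame of deep_bowl_mid between 0.049 and 0.055 m and angle between medium_bowl_mid's own z axis and vertical below 0.1 rad), for 0.2 s.
3. the shallowest bowl is seated in the medium one (all of step 2 and horizontal distance between shallow_bowl_mid and medium_bowl_mid below 0.006 m and z of shallow_bowl_mid in the frame of medium_bowl_mid between 0.031 and 0.037 m and angle between shallow_bowl_mid's own z axis and vertical below 0.1 rad), for 0.2 s.
4. the lid is seated on the shallowest bowl (all of step 3 and horizontal distance between lid_knob and shallow_bowl_mid below 0.006 m and z of lid_knob in the frame of shallow_bowl_mid between 0.032 and 0.038 m and angle between lid_knob's own z axis and vertical below 0.1 rad), for 0.2 s.
At the end, for the whole second after the job is handed in: The deepest bowl stands on the round trivet, its centre within 15 mm of the trivet's; the medium bowl, the shallowest bowl and the lid follow above it in this order, each within 6 mm of the axis of the one below and within 3 mm of its seated height, all upright within 0.1 rad and staying so (all of step 4); the robot touches nothing.
It fails at once if the salt shaker is shifted by more than 30 mm or tipped (distance of salt from where it was at the start of the episode above 0.03 m or angle between salt's own z axis and vertical above 0.3 rad).
It fails at once if the pepper mill is shifted by more than 30 mm or tipped (distance of pepper from where it was at the start of the episode above 0.03 m or angle between pepper's own z axis and vertical above 0.3 rad).
It fails at once if the honey jar is shifted by more than 30 mm or tipped (distance of honey from where it was at the start of the episode above 0.03 m or angle between honey's own z axis and vertical above 0.3 rad).
It also fails if it takes over 99 s, if anything falls off the work surface, if the arm or the gripper's body presses on something with over 40 N, if the wrist force passes 120 N, or if a joint passes its speed limit or range.

## Working session

There is one attempt and no reset: what is moved stays moved. The work goes in short steps, Python scripts to look and compute and a tool call to move; the robot and the scene stay as the last step left them, time stands still between calls to the robot, and variables do not carry over. Pictures are saved under pics/ and viewed, at most 15 in all, crops included, and the job is handed in when it is done.

Besides the shell and the picture viewer there is one more tool, called after "Emit:" as a command line: name --argument value ..., lists and objects as JSON in quotes. jog_arm: Moves the arm, as the interface text tells. Its arguments: {"type":"object","properties":{"plan":{"type":"string"},"grip_force":{"type":"number"}},"required":["plan"]}

```bash
mkdir -p pics
cat > h.py <<'E'
import numpy as np, cv2
from rig import env, imaging, job, models
def K(im):
    f=im["pixels"].shape[0]/2/np.tan(np.radians(im["fov_y"])/2); return f,im["cx"],im["cy"]
def cloud(im):
    f,cx,cy=K(im); d=im["depth"]; v,u=np.mgrid[:d.shape[0],:d.shape[1]]
    p=np.stack([(u-cx)/f*d,(v-cy)/f*d,d,np.ones_like(d)],-1)
    w=(p@im["world_from_camera"].T)[...,:3]; w[d==0]=np.nan; return w
def save(im,n,crop=None,s=1):
    a=im["pixels"][...,::-1]
    if crop: a=a[crop[1]:crop[3],crop[0]:crop[2]]
    cv2.imwrite(f"pics/{n}.png",cv2.resize(a,None,fx=s,fy=s,interpolation=cv2.INTER_CUBIC))
E
python3 - <<'E'
from h import *
np.set_printoptions(precision=3,suppress=True)
s=env.observe(); print(s["time_s"],s["position"],s["tool_rot"],env.tcp_to_grasp)
for c in ["top","side"]:
    im=imaging.get_image(c); save(im,c+"0"); w=cloud(im)
    print(c,im["fov_y"],im["world_from_camera"])
    for q in ["deep_bowl_mid","medium_bowl_mid","shallow_bowl_mid","lid_knob","round_top","square_top","salt","pepper","honey"]:
        try:
            for r in models.outline_of(c,q)[:4] :
                m=r["region"]; p=w[m]; print(" ",q,"O %.2f"%r["confidence"],np.round(r["bbox"]),"med",np.nanmedian(p,0),"zmax",np.nanpercentile(p[:,2],98))
        except Exception as e: print(q,e)
        for r in models.tip_of(c,q)[:3]: print("    tip %.2f"%r["confidence"],np.round(r["at"],1))
E
```

```text
0.0 [0.245 0.492 0.192] [[-0.895  0.446 -0.001]
 [ 0.446  0.895 -0.001]
 [ 0.    -0.001 -1.   ]] -0.0187
top 44.24259339309978 [[ 0.024 -0.995  0.1    0.385]
 [-1.    -0.023  0.006  0.079]
 [-0.004 -0.1   -0.995  1.588]
 [ 0.     0.     0.     1.   ]]
  deep_bowl_mid O 0.95 [204. 210.  26.  18.] med [0.516 0.448 0.02 ] zmax 0.07310548009184696
  deep_bowl_mid O 0.82 [234. 225.  22.  19.] med [0.465 0.344 0.017] zmax 0.07428631654887229
  deep_bowl_mid O 0.58 [178. 231.  29.  17.] med [0.443 0.523 0.025] zmax 0.07280781663410599
    tip 0.66 [204.4 208.5]
    tip 0.65 [230.7 225.8]
  medium_bowl_mid O 0.65 [326. 218.  19.  23.] med [0.5   0.059 0.012] zmax 0.05213389529095392
    tip 0.53 [324.6 217.3]
  shallow_bowl_mid O 0.89 [452. 220.  19.  18.] med [ 0.494 -0.348  0.009] zmax 0.03356155824421578
    tip 0.61 [449.1 218.5]
  lid_knob O 0.54 [357. 242.  20.  20.] med [ 0.426 -0.046  0.013] zmax 0.0420475327653913
  round_top O 0.78 [288. 233.  33.  28.] med [0.443 0.173 0.01 ] zmax 0.01700565337993727
  square_top O 0.62 [407. 235.  44.  43.] med [ 0.455 -0.201  0.009] zmax 0.01674
[... 1365 characters left out ...]
3.  13.  24.] med [0.576 0.324 0.063] zmax 0.09100160441341376
    tip 0.60 [349.1 173.2]
  round_top O 0.80 [347. 238.  30.  23.] med [0.442 0.178 0.01 ] zmax 0.015738983495013365
    tip 0.60 [344.2 236.9]
  square_top O 0.61 [339. 143.  37.  26.] med [ 0.455 -0.194  0.01 ] zmax 0.015802405382233268
    tip 0.98 [342.2 139.1]
    tip 0.55 [344.2 238.4]
  salt O 0.59 [298. 273.  15.  25.] med [0.578 0.324 0.058] zmax 0.09097710238067702
    tip 0.77 [299.2 276.5]
  pepper O 0.59 [289. 155.  17.  40.] med [ 0.621 -0.062  0.09 ] zmax 0.1667505285687456
    tip 0.76 [286.6 169. ]
  honey O 0.87 [295. 119.  23.  26.] med [ 0.601 -0.254  0.065] zmax 0.08554895295230724
    tip 0.92 [296.5 128.3]
```

Run:
```python
from h import *
np.set_printoptions(precision=4,suppress=True)
# crop of saved picture for look-alikes, and rim-circle fits from both cameras
a=cv2.imread("pics/side0.png"); cv2.imwrite("pics/side0crop.png",cv2.resize(a[80:380,230:430],None,fx=2,fy=2,interpolation=cv2.INTER_CUBIC)[:600])
G={"A":(.516,.448,.07,.031),"B":(.465,.344,.07,.031),"C":(.443,.517,.07,.031),"med":(.497,.058,.05,.031),"shal":(.494,-.348,.034,.031),"knob":(.427,-.042,.04,.01),"round":(.443,.174,.01,.05)}
for c in ["top","side"]:
    im=imaging.get_image(c); w=cloud(im).reshape(-1,3); px=im["pixels"].reshape(-1,3)
    for n,(x,y,z,r) in G.items():
        m=(abs(w[:,2]-z)<(.006 if n!="round" else .004))&(np.hypot(w[:,0]-x,w[:,1]-y)<r+.02)
        p=w[m]; (cx,cy),rr=cv2.minEnclosingCircle(p[:,:2].astype(np.float32))
        mm=(p[:,:2].max(0)+p[:,:2].min(0))/2
        print(c,n,len(p),"enc",np.array([cx,cy,rr]),"mid",mm,"ext",np.ptp(p[:,:2],0),"z",np.median(p[:,2]),"rgb",np.median(px[m],0))
```

```text
top A 72 enc [0.5148 0.442  0.0315] mid [0.514  0.4419] ext [0.0595 0.0617] z 0.0700951472437139 rgb [219.   51.5  50. ]
top B 68 enc [0.4651 0.34   0.0314] mid [0.4663 0.3396] ext [0.0593 0.0617] z 0.07041540572686988 rgb [165.  161.5 174.5]
top C 76 enc [0.4407 0.5146 0.0322] mid [0.4406 0.5146] ext [0.0589 0.064 ] z 0.06923028266867981 rgb [235.5 220.5  50. ]
top med 55 enc [0.4967 0.0587 0.031 ] mid [0.4962 0.0578] ext [0.0599 0.0598] z 0.050166370846786545 rgb [192. 189. 202.]
top shal 45 enc [ 0.4942 -0.3436  0.0318] mid [ 0.4943 -0.3438] ext [0.0603 0.0631] z 0.031059719547368303 rgb [212. 204. 214.]
top knob 27 enc [ 0.4261 -0.0467  0.0096] mid [ 0.427  -0.0477] ext [0.016  0.0158] z 0.03893407906455204 rgb [119. 118. 124.]
top round 596 enc [0.441  0.1729 0.0682] mid [0.4401 0.1726] ext [0.1163 0.1347] z 0.009869181835993057 rgb [250. 227. 172.]
side A 116 enc [0.516  0.445  0.0319] mid [0.5145 0.4452] ext [0.0598 0.0632] z 0.06935006878863492 rgb [178.  59.  56.]
side B 104 enc [0.4657 0.343  0.0316] mid [0.4666 0.3431] ext [0.06   0.0617] z 0.06938342824624733 rgb [154. 143. 146.]
side C 121 enc [0.4411 0.5177 0.0316] mid [0.4409 0.5182] ext [0.0603 0.0606] z 0.06975378333614413 rgb [218. 194.  89.]
side med 88 enc [0.4978 0.0613 0.0326] mid [0.498  0.0616] ext [0.0588 0.0636] z 0.04889472020261432 rgb [142.5 133.5 137. ]
side shal 38 enc [ 0.4955 -0.3397  0.0331] mid [ 0.496  -0.3398] ext [0.058 0.062] z 0.029839031870329324 rgb [180.5 168.  168.5]
side knob 28 enc [ 0.4272 -0.0425  0.0105] mid [ 0.4272 -0.0425] ext [0.0198 0.0174] z 0.039072687457974875 rgb [82.5 75.  75. ]
side round 671 enc [0.4384 0.1721 0.0652] mid [0.4384 0.1714] ext [0.11   0.1191] z 0.01003784834269883 rgb [239. 204. 159.]
```

View pics/top0.png

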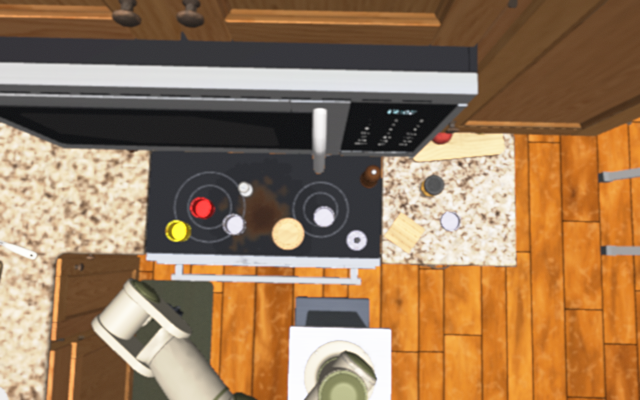

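View pics/side0crop.png

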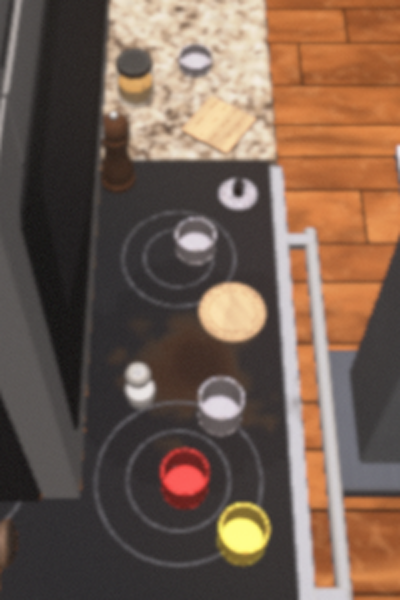

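Candidates for the deep bowl (top picture):
- red at (201,208): look-alike
- yellow at (177,231): look-alike
- plain steel at (234,225): the real one

In the side crop the steel one is at (221,405), beyond the salt shaker at (138,383). The medium bowl is at (324,216), the shallow one at (450,220), the lid at (357,240) and the round trivet at (288,233) in the top picture. I'm going for the steel one.

Emit:
jog_arm --plan "0 0 -6.6 0 0 0 0;0 0 -6.6 0 0 0 0;0 0 -6.6 0 0 0 0;0 0 -6.7 0 0 0 0;0 0 0 -3.3 -2.2 0 0;0 0 0 -3.3 -2.2 0 0;0 0 0 -3.3 -2.2 0 0;0 0 0 -3.3 -2.2 0 0;0 0 0 -3.3 -2.2 0 0;0 0 0 -3.3 -2.2 0 0" --grip_force 40

```text
time_s: 2.83
position: [0.4446, 0.3592, 0.1923]
tool_rot: [[-1.0, -0.001, 0.0], [-0.001, 1.0, 0.0], [-0.0, 0.0, -1.0]]
ft_force: [1.1, 0.4, 0.9]
grip_width: 0.0855
gripper_force: 0.0
```

```bash
cat >> h.py <<'E'
np.set_printoptions(precision=4,suppress=True)
def st():
    s=env.observe(); print("t %.2f"%s["time_s"],"p",s["position"],"F",s["ft_force"],"w %.4f"%s["grip_width"],"gf %.1f"%s["gripper_force"]); return s
def go(x,y,z):
    s=st(); R=s["tool_rot"]; print("shift cm",R.T@(np.array([x,y,z])-s["position"])*100,"yaw err deg",np.degrees(np.arctan2(R[0,1],R[1,1])),"axis",R[:,2])
def rim(c,x,y,z,r=.031,n=None,b=.006):
    im=imaging.get_image(c); w=cloud(im).reshape(-1,3)
    m=(abs(w[:,2]-z)<b)&(np.hypot(w[:,0]-x,w[:,1]-y)<r+.012); p=w[m]
    if n: save(im,n)
    if len(p)>5:
        (cx,cy),rr=cv2.minEnclosingCircle(p[:,:2].astype(np.float32)); print(c,len(p),"enc",cx,cy,rr,"mid",(p.max(0)+p.min(0))/2,"ext",np.ptp(p,0))
    else: print(c,"few",len(p))
E
python3 - <<'E'
from h import *
go(.4655,.3415,.19)
rim("wrist",.4655,.3415,.07,n="w1")
E
```

```text
t 2.83 p [0.4446 0.3592 0.1923] F [1.0775 0.4012 0.8896] w 0.0855 gf 0.0
shift cm [-2.0915 -1.7703  0.2342] yaw err deg -0.04011023074834175 axis [ 0.0002  0.0001 -1.    ]
wrist 933 enc 0.46638330817222595 0.3424156606197357 0.03128127008676529 mid [0.4661 0.3427 0.068 ] ext [0.0615 0.0614 0.0079]
```

View pics/w1.png

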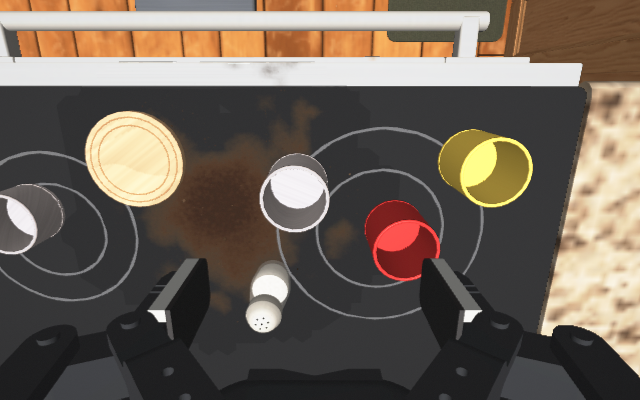

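The wrist view shows the steel deep bowl at (295,195), red at (405,240) and yellow at (495,170). The choice is confirmed, with the bowl centre at about (0.466, 0.3425).

Emit:
jog_arm --plan "0 0 0 -1.1 -0.85 0 0;0 0 0 -1.06 -0.82 0 0;0 0 0 0 0 3.3 0;0 0 0 0 0 3.3 0;0 0 0 0 0 3.3 0;0 0 0 0 0 3.3 0;0 0 0 0 0 3.2 0;0 0 0 0 0 0 0;0 0 0 0 0 0 255;0 0 0 0 0 0 255" --grip_force 40

```text
time_s: 3.72
position: [0.4656, 0.3446, 0.0302]
tool_rot: [[-1.0, -0.001, 0.003], [-0.001, 1.0, 0.001], [-0.003, 0.001, -1.0]]
ft_force: [-0.2, 0.5, 0.0]
grip_width: 0.064
gripper_force: 0.0
```

Emit:
jog_arm --plan "0 0 0 0 0 0 255;0 0 0 0 0 0 255;0 0 0 0 0 0 255;0 0 0 0 0 0 255;0 0 0 0 0 0 255"

```text
time_s: 4.13
position: [0.4649, 0.3439, 0.0287]
tool_rot: [[-1.0, -0.001, 0.001], [-0.001, 1.0, 0.0], [-0.001, 0.0, -1.0]]
ft_force: [-0.3, 0.5, -0.3]
grip_width: 0.0011
gripper_force: 0.0
```

Run:
```python
from h import *
st()
for c in ["wrist","side"]:
    im=imaging.get_image(c); save(im,c+"2",None if c=="wrist" else (260,200,420,360),1 if c=="wrist" else 3)
```

```text
t 4.13 p [0.4649 0.3439 0.0287] F [-0.2581  0.4936 -0.2572] w 0.0011 gf 0.0
```

View pics/wrist2.png

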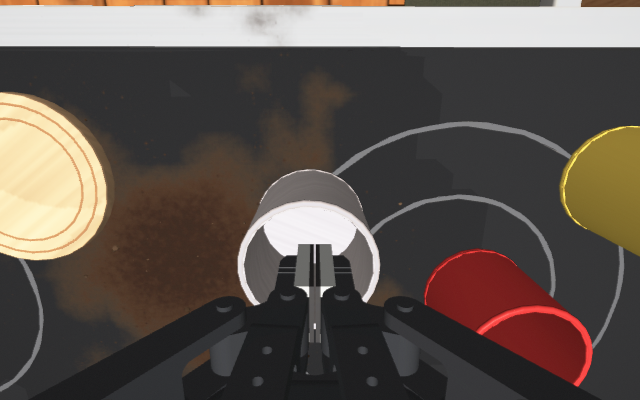

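View pics/side2.png

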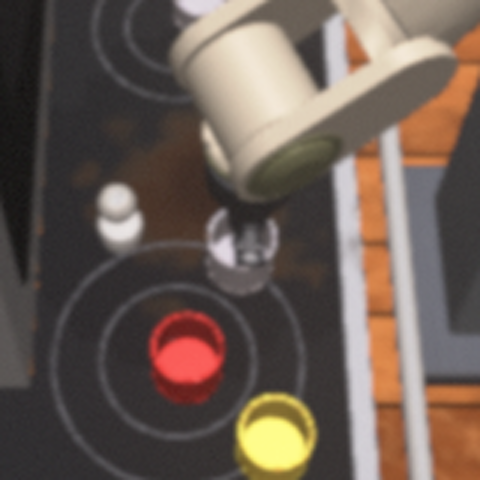

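Run:
```python
from h import *
im=imaging.get_image("wrist"); w=cloud(im)
print(im["world_from_camera"][:3,3])
for v,u in [(205,310),(270,375),(265,242),(240,310),(250,305),(280,305),(280,320),(300,300),(330,315)]: print(u,v,w[v,u],im["depth"][v,u])
rim("wrist",.466,.3425,.07); rim("side",.466,.3425,.07)
```

```text
[0.3904 0.3446 0.2101]
310 205 [0.4367 0.343  0.0714] 0.14615674
375 270 [0.4665 0.371  0.0705] 0.15572053
242 265 [0.4645 0.3136 0.0698] 0.1557906
310 240 [0.4791 0.3423 0.0105] 0.2167857
305 250 [0.4535 0.3411 0.078 ] 0.14475536
305 280 [0.4543 0.3416 0.0999] 0.124039695
320 280 [0.4532 0.3467 0.1019] 0.12181285
300 300 [0.4527 0.3404 0.1145] 0.10956314
315 330 [0.471  0.345  0.1047] 0.12434766
wrist 2982 enc 0.4661305844783783 0.342163622379303 0.03135661408305168 mid [0.4603 0.3425 0.07  ] ext [0.0502 0.0619 0.012 ]
side 60 enc 0.46673786640167236 0.34308484196662903 0.031346485018730164 mid [0.4665 0.3468 0.0692] ext [0.06   0.0551 0.0103]
```

Run:
```python
from h import *
im=imaging.get_image("wrist"); w=cloud(im)
for v in range(238,290,6): print(v,w[v,303],w[v,328])
im=imaging.get_image("side"); w=cloud(im).reshape(-1,3)
m=(abs(w[:,0]-.465)<.02)&(abs(w[:,1]-.344)<.02)&(w[:,2]>.02)
p=w[m]; print(p[np.argsort(p[:,2])][::6]); s=st(); print(s["q"],s["gripper_force"])
```

```text
238 [0.4777 0.3381 0.0105] [0.4775 0.353  0.0109]
244 [0.4534 0.3401 0.0723] [0.4532 0.3505 0.0726]
250 [0.4536 0.3402 0.0775] [0.4531 0.3502 0.0785]
256 [0.4541 0.3403 0.0819] [0.4536 0.3501 0.0828]
262 [0.4536 0.3405 0.0879] [0.4531 0.3499 0.0888]
268 [0.4534 0.3407 0.0928] [0.4535 0.3497 0.0927]
274 [0.4541 0.3408 0.096 ] [0.4545 0.3496 0.0953]
280 [0.4533 0.3409 0.1014] [0.453  0.3494 0.1021]
286 [0.4535 0.341  0.105 ] [0.4534 0.3492 0.1052]
[[0.4452 0.3262 0.0295]
 [0.4798 0.3597 0.1314]
 [0.4492 0.36   0.1386]
 [0.4472 0.3609 0.1468]
 [0.4808 0.3625 0.1623]
 [0.4824 0.3636 0.3588]
 [0.4759 0.3593 0.36  ]
 [0.4737 0.3549 0.361 ]
 [0.4472 0.3375 0.3613]
 [0.4822 0.3478 0.3615]
 [0.4822 0.3456 0.3621]
 [0.4499 0.3483 0.3625]
 [0.476  0.3584 0.3627]
 [0.4802 0.3511 0.3629]
 [0.4535 0.3286 0.3633]
 [0.4539 0.3389 0.3635]
 [0.4762 0.3639 0.3637]
 [0.4717 0.3566 0.3639]
 [0.4715 0.3493 0.3642]
 [0.4714 0.342  0.3645]
 [0.4822 0.3421 0.3647]
 [0.4459 0.3522 0.3648]
 [0.4755 0.3348 0.365 ]
 [0.474  0.3598 0.3652]
 [0.4691 0.3374 0.3653]
 [0.4602 0.3299 0.3654]
 [0.4775 0.3248 0.3655]
 [0.4709 0.3249 0.3656]
 [0.4601 0.3275 0.3657]
 [0.465  0.3453 0.3658]
 [0.4566 0.3503 0.3659]
 [0.4633 0.3579 0.3661]
 [0.4504 0.3554 0.3662]
 [0.4608 0.3456 0.3664]
 [0.4754 0.3255 0.3665]
 [0.4733 0.3306 0.3666]
 [0.4582 0.3332 0.3667]
 [0.4654 0.3558 0.3668]
 [0.4802 0.3484 0.3669]
 [0.4718 0.3559 0.367 ]
 [0.4733 0.3284 0.3671]
 [0.4755 0.3285 0.3672]
 [0.4592 0.3611 0.3675]
 [0.4651 0.3438 0.3675]
 [0.4673 0.3464 0.3677]
 [0.4581 0.3288 0.3678]
 [0.4738 0.349  0.3678]
 [0.455  0.3613 0.3679]
 [0.4527 0.3565 0.368 ]
 [0.463  0.3442 0.3682]
 [0.4821 0.3342 0.3683]
 [0.4485 0.3593 0.3686]
 [0.4697 0.3521 0.369 ]
 [0.4547 0.3522 0.3692]
 [0.4614 0.3598 0.3695]]
t 4.48 p [0.4648 0.3438 0.0282] F [-0.5112 -0.3249  0.6443] w -0.0001 gf 0.0
[ 24.7667  33.957   82.9885  -0.0026  63.056  -65.2736] 0.0
```

The wrist depth shows the shut fingertips at z≈0.071 while the reported TCP z is 0.028. The fingers closed just above the rim, so the real tips sit about 43 mm behind the reported TCP. I'll reopen, go lower and allow for that offset.

Emit:
jog_arm --plan "0 0 0 -0.14 -0.13 -2.5 255;0 0 0 0 0 0 0;0 0 0 0 0 0 0;0 0 0 0 0 0 0;0 0 0 0 0 0 0;0 0 0 0 0 0 0;0 0 0 0 0 0 0;0 0 0 0 0 2.0 0;0 0 0 0 0 2.0 0;0 0 0 0 0 0 0"

```text
time_s: 5.32
position: [0.4642, 0.3416, 0.0099]
tool_rot: [[-1.0, -0.001, -0.006], [-0.001, 1.0, -0.003], [0.006, -0.003, -1.0]]
ft_force: [0.3, -0.5, -0.2]
grip_width: 0.0855
gripper_force: 0.0
```

Run:
```python
from h import *
go(.4662,.3425,-.013)
im=imaging.get_image("wrist"); save(im,"w3"); w=cloud(im)
rim("wrist",.466,.3425,.07)
```

```text
t 5.32 p [0.4642 0.3416 0.0099] F [ 0.3409 -0.4805 -0.18  ] w 0.0855 gf 0.0
shift cm [-0.2133  0.0961  2.287 ] yaw err deg -0.03705992489172583 axis [-0.0058 -0.0026 -1.    ]
wrist 5828 enc 0.4659702181816101 0.3424829840660095 0.043072666972875595 mid [0.4664 0.3427 0.07  ] ext [0.0624 0.0855 0.012 ]
```

View pics/w3.png

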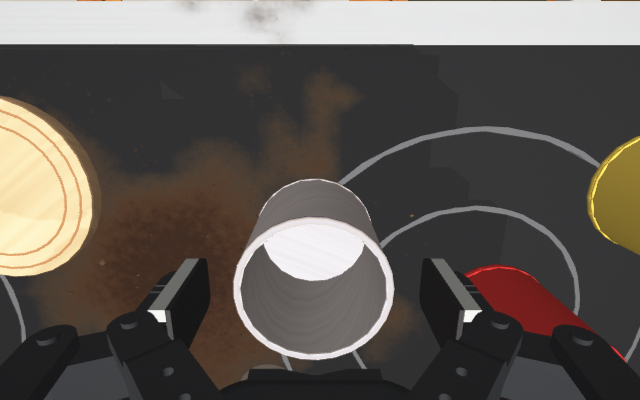

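The fingers now straddle the steel bowl, whose rim is centred at (314,288). The pads are at (180,300) and (450,300). Going lower and closing.

Emit:
jog_arm --plan "0 0 0 0 0 1.7 0;0 0 0 0 0 1.7 0;0 0 0 0 0 0 0;0 0 0 0 0 0 255;0 0 0 0 0 0 255;0 0 0 0 0 0 255;0 0 0 0 0 0 255;0 0 0 0 0 0 255" --grip_force 40

```text
time_s: 6.08
position: [0.4672, 0.3429, -0.019]
tool_rot: [[-1.0, -0.001, 0.003], [-0.001, 1.0, 0.001], [-0.003, 0.001, -1.0]]
ft_force: [-0.4, -0.2, 7.2]
grip_width: 0.0603
gripper_force: 43.9
```

Emit:
jog_arm --plan "0 0 0 0 0 -2 255;0 0 0 0 0 -2 255;0 0 0 0 0 -2 255;0 0 0 0 -2 -1 255;0 0 0 0 -2 0 255;0 0 0 0 -2 0 255;0 0 0 0 -2 0 255;0 0 0 0 0 0 255;0 0 0 0 0 0 255;0 0 0 0 0 0 255"

```text
time_s: 6.92
position: [0.4664, 0.2629, 0.0497]
tool_rot: [[-1.0, -0.001, 0.001], [-0.001, 1.0, 0.0], [-0.001, 0.0, -1.0]]
ft_force: [-0.3, 0.1, -2.5]
grip_width: 0.0605
gripper_force: 44.3
```

Run:
```python
from h import *
for c in ["wrist","side","top"]:
    im=imaging.get_image(c); w=cloud(im)
    if c=="wrist": save(im,"w4")
    for r in models.outline_of(c,"round_top")[:1]:
        p=w[r["region"]]; q=p[(abs(p[:,2]-.01)<.006)&(np.hypot(p[:,0]-.441,p[:,1]-.174)<.075)]
        (x,y),rr=cv2.minEnclosingCircle(q[:,:2].astype(np.float32)); print(c,r["confidence"],len(q),np.median(q,0),"enc",x,y,rr,"mid",(q.max(0)+q.min(0))/2,np.ptp(q,0))
go(.442,.174,.01)
rim("wrist",.466,.263,.15,b=.02)
```

```text
wrist 0.69 19244 [0.4398 0.176  0.0099] enc 0.44338855147361755 0.175204336643219 0.050202902406454086 mid [0.4437 0.1752 0.0082] [0.0995 0.1001 0.0083]
side 0.47 136 [0.4095 0.1852 0.01  ] enc 0.4139043688774109 0.18419159948825836 0.036076679825782776 mid [0.4091 0.1842 0.0099] [0.0308 0.0696 0.0112]
top 0.96 653 [0.4428 0.1713 0.0098] enc 0.4432157576084137 0.1729370504617691 0.050369005650281906 mid [0.4435 0.1714 0.01  ] [0.0967 0.0934 0.012 ]
t 7.22 p [0.4661 0.263  0.0492] F [ 0.6399 -0.8146 -1.2498] w 0.0604 gf 44.3
shift cm [ 2.4245 -8.8932  3.918 ] yaw err deg -0.08172149051176475 axis [-0.  0. -1.]
wrist 18279 enc 0.46590572595596313 0.2630162239074707 0.043026119470596313 mid [0.4588 0.263  0.15  ] ext [0.0496 0.0859 0.04  ]
```

View pics/w4.png

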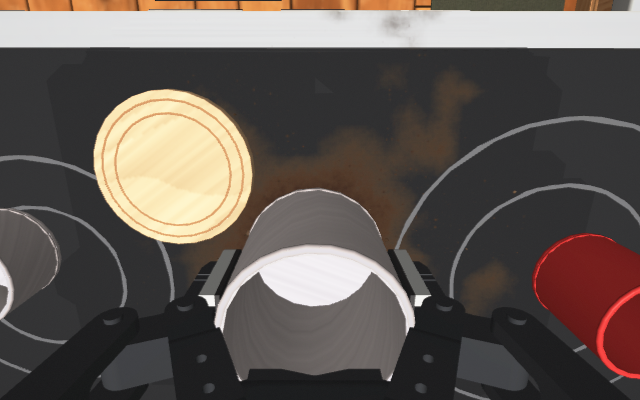

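The bowl is held upright, and the trivet centre at (173,166) is (0.4435, 0.175).

Emit:
jog_arm --plan "0 0 0 0.75 -2.93 0 255;0 0 0 0.75 -2.93 0 255;0 0 0 0.75 -2.92 0 255;0 0 0 0 0 0 255;0 0 0 0 0 2.4 255;0 0 0 0 0 2.0 255;0 0 0 0 0 1.0 255;0 0 0 0 0 0 255;0 0 0 0 0 0 255"

```text
time_s: 8.02
position: [0.4439, 0.175, -0.0048]
tool_rot: [[-1.0, -0.001, -0.001], [-0.001, 1.0, -0.0], [0.001, -0.0, -1.0]]
ft_force: [0.1, 0.3, -1.1]
grip_width: 0.0605
gripper_force: 44.6
```

Run:
```python
from h import *
go(.4435,.1752,-.009)
im=imaging.get_image("wrist");w=cloud(im)
m=(np.hypot(w[...,0]-.4435,w[...,1]-.1752)<.035); 
rim("wrist",.4435,.1752,.085,b=.008); p=w[m]; h=np.histogram(p[:,2],bins=np.arange(.06,.12,.002)); print(h[0])
```

```text
t 8.02 p [ 0.4439  0.175  -0.0048] F [ 0.1474  0.2758 -1.1459] w 0.0605 gf 44.6
shift cm [0.0377 0.0197 0.421 ] yaw err deg -0.05505341096623397 axis [-0.0005 -0.     -1.    ]
wrist 8397 enc 0.4433482885360718 0.1752043068408966 0.04309561476111412 mid [0.4371 0.1752 0.085 ] ext [0.0497 0.0859 0.016 ]
[1025 1056 1042 1156 1000  921  822  864 1041  834  761 1474 2013   90
  102  163  184  184   46    2   74  261  421  801 1412 1339 1711 1987
 1412]
```

Emit:
jog_arm --plan "0 0 0 0 0 0.25 255;0 0 0 0 0 0.15 255;0 0 0 0 0 0.05 255;0 0 0 0 0 0 255"

```text
time_s: 8.45
position: [0.4439, 0.1748, -0.009]
tool_rot: [[-1.0, -0.001, 0.0], [-0.001, 1.0, 0.0], [-0.0, 0.0, -1.0]]
ft_force: [-0.6, -0.4, 1.4]
grip_width: 0.0605
gripper_force: 44.8
```

Emit:
jog_arm --plan "0 0 0 0 0 0 120;0 0 0 0 0 0 0;0 0 0 0 0 0 0;0 0 0 0 0 0 0;0 0 0 0 0 -2.5 0;0 0 0 0 0 -3.5 0;0 0 0 -0.5 -1.2 -3.5 0;0 0 0 -1.6 -3.4 0 0;0 0 0 -1.6 -3.4 0 0;0 0 0 0 0 0 0"

```text
time_s: 9.28
position: [0.4838, 0.0903, 0.0864]
tool_rot: [[-1.0, 0.003, 0.004], [0.003, 1.0, -0.002], [-0.004, -0.001, -1.0]]
ft_force: [-0.3, -0.4, -0.7]
grip_width: 0.0854
gripper_force: 0.0
```

Run:
```python
from h import *
rim("wrist",.4435,.1752,.08,n="w5"); rim("side",.4435,.1752,.08); rim("wrist",.497,.06,.05); rim("side",.497,.06,.05); go(.4975,.060,-.025)
```

```text
wrist 3073 enc 0.4431662857532501 0.17564299702644348 0.03154829889535904 mid [0.4431 0.1755 0.0783] ext [0.0617 0.0621 0.0086]
side 96 enc 0.44193702936172485 0.17741724848747253 0.03327865153551102 mid [0.4428 0.1777 0.08  ] ext [0.0586 0.0646 0.0117]
wrist 1825 enc 0.4983574450016022 0.06102413311600685 0.03141121193766594 mid [0.4981 0.0611 0.048 ] ext [0.062  0.0618 0.0079]
side 60 enc 0.4966776669025421 0.061566904187202454 0.03318149968981743 mid [0.5043 0.0613 0.0492] ext [0.0461 0.0656 0.0095]
t 9.48 p [0.4803 0.0952 0.0855] F [1.0029 0.3736 0.046 ] w 0.0857 gf 0.0
shift cm [-1.7323 -3.5288 11.0452] yaw err deg -0.05153481638274205 axis [-0.0009  0.0002 -1.    ]
```

View pics/w5.png

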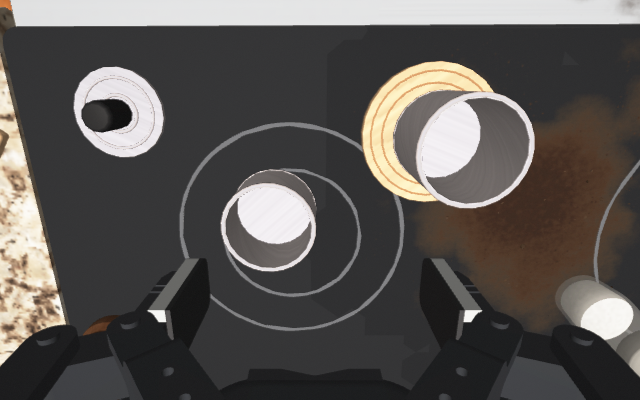

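The deep bowl stands on the trivet with its rim at (475,150), i.e. (0.443, 0.1755). The medium bowl's rim is at (268,227), i.e. (0.498, 0.061), and the lid is at (118,112).

Emit:
jog_arm --plan "0 0 0 -0.9 -1.7 0 0;0 0 0 -0.9 -1.7 0 0;0 0 0 0 0 3.0 0;0 0 0 0 0 3.0 0;0 0 0 0 0 3.0 0;0 0 0 0 0 2.5 0;0 0 0 0 0 0 0;0 0 0 0 0 0 0;0 0 0 0 0 0 0"

```text
time_s: 10.23
position: [0.4994, 0.0613, -0.0281]
tool_rot: [[-1.0, -0.002, 0.002], [-0.002, 1.0, -0.0], [-0.002, -0.0, -1.0]]
ft_force: [0.3, 0.5, -0.2]
grip_width: 0.0852
gripper_force: 0.0
```

Run:
```python
from h import *
rim("wrist",.498,.061,.05); go(.4983,.0611,-.030)
```

```text
wrist 6838 enc 0.4983552396297455 0.05499768257141113 0.0372568815946579 mid [0.4971 0.0555 0.05  ] ext [0.0603 0.0732 0.012 ]
t 10.28 p [ 0.4997  0.0611 -0.0277] F [-0.052   0.0779  0.085 ] w 0.0857 gf 0.0
shift cm [ 0.1441 -0.0044  0.2266] yaw err deg -0.08908197060347413 axis [ 0.0026 -0.0003 -1.    ]
```

Emit:
jog_arm --plan "0 0 0 0.1 0 0.1 255;0 0 0 0 0 0 255;0 0 0 0 0 0 255;0 0 0 0 0 0 255;0 0 0 0 0 0 255;0 0 0 0 0 0 255"

```text
time_s: 10.78
position: [0.4983, 0.0609, -0.0289]
tool_rot: [[-1.0, -0.001, 0.002], [-0.001, 1.0, 0.0], [-0.002, 0.0, -1.0]]
ft_force: [-2.8, 0.5, 9.3]
grip_width: 0.0614
gripper_force: 42.0
```

Emit:
jog_arm --plan "0 0 0 0 0 -2.0 255;0 0 0 0 0 -3.3 255;0 0 0 0 0 -3.3 255;0 0 0 0 0 -3.4 255;0 0 0 1.3 2.8 0 255;0 0 0 1.4 2.8 0 255;0 0 0 1.4 2.8 0 255;0 0 0 1.4 3.0 0 255;0 0 0 0 0 0 255;0 0 0 0 0 0 255"

```text
time_s: 11.62
position: [0.442, 0.1758, 0.0902]
tool_rot: [[-1.0, -0.004, 0.001], [-0.004, 1.0, 0.0], [-0.001, 0.0, -1.0]]
ft_force: [-0.2, -0.6, -2.4]
grip_width: 0.062
gripper_force: 44.5
```

Run:
```python
from h import *
im=imaging.get_image("wrist"); save(im,"w6"); w=cloud(im)
s=st(); x,y,z=s["position"]; m=np.hypot(w[...,0]-x,w[...,1]-y)<.034; p=w[m]; h=np.histogram(p[:,2],bins=np.arange(.1,.19,.004)); print(h[0])
go(.4432,.1755,-.030)
```

```text
t 11.67 p [0.4427 0.1749 0.0901] F [ 0.4204 -1.0723 -1.4085] w 0.0617 gf 44.5
[   0    0    0    0    0    0   18 7804 1262 1315 1462 1609 1752 1870
 2099 2061 1717 4066  322   16   80  165]
t 11.67 p [0.4427 0.1749 0.0901] F [ 0.4204 -1.0723 -1.4085] w 0.0617 gf 44.5
shift cm [-0.0369  0.0576 12.0141] yaw err deg -0.11467030674183656 axis [ 0.0008 -0.0001 -1.    ]
```

View pics/w6.png

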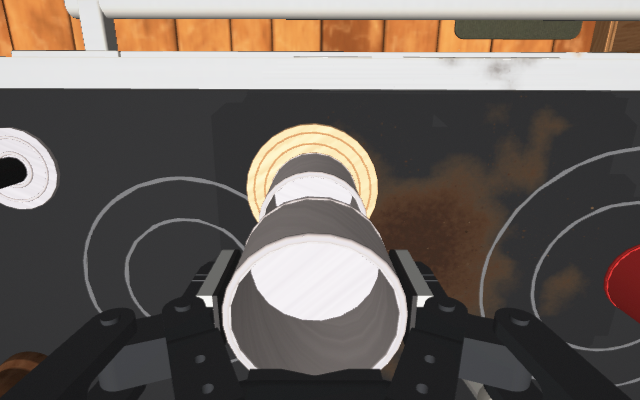

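The medium bowl is held upright above the deep one. Rim to rim they line up.

Emit:
jog_arm --plan "0 0 0 -0.04 0.05 2.0 255;0 0 0 0 0 1.5 255;0 0 0 0 0 0.6 255;0 0 0 0 0 0.3 255;0 0 0 0 0 0.2 255;0 0 0 0 0 0 255;0 0 0 0 0 0 255"

```text
time_s: 12.25
position: [0.4436, 0.1751, 0.0443]
tool_rot: [[-1.0, -0.0, 0.001], [-0.0, 1.0, 0.0], [-0.001, 0.0, -1.0]]
ft_force: [0.8, -0.2, -0.6]
grip_width: 0.0616
gripper_force: 44.5
```

Emit:
jog_arm --plan "0 0 0 0 0 0.1 255;0 0 0 0 0 0.05 255;0 0 0 0 0 0 255"

```text
time_s: 12.5
position: [0.4437, 0.1752, 0.0431]
tool_rot: [[-1.0, -0.001, 0.002], [-0.001, 1.0, 0.0], [-0.002, 0.0, -1.0]]
ft_force: [-0.1, -0.6, 5.0]
grip_width: 0.0617
gripper_force: 45.1
```

Emit:
jog_arm --plan "0 0 0 0 0 0 120;0 0 0 0 0 0 0;0 0 0 0 0 0 0;0 0 0 0 0 0 0;0 0 0 0 0 -2.5 0;0 0 0 0 0 -3.5 0;0 0 0 0 -1 -3.0 0;0 0 0 -0.8 -4 0 0;0 0 0 -0.8 -4 0 0;0 0 0 0 0 0 0"

```text
time_s: 13.33
position: [0.4609, 0.0801, 0.1327]
tool_rot: [[-1.0, 0.004, 0.002], [0.004, 1.0, -0.002], [-0.002, -0.002, -1.0]]
ft_force: [-0.3, 0.4, 0.0]
grip_width: 0.0857
gripper_force: 0.0
```

Run:
```python
from h import *
rim("wrist",.4432,.1755,.122); rim("side",.4432,.1755,.122); rim("wrist",.4432,.1755,.08)
im=imaging.get_image("side"); save(im,"s7",(290,180,400,290),5)
go(.495,-.3415,.13)
```

```text
wrist 2844 enc 0.44449329376220703 0.17602430284023285 0.03177782893180847 mid [0.4437 0.176  0.1201] ext [0.0616 0.0622 0.0081]
side 103 enc 0.4432066082954407 0.17706744372844696 0.03194576874375343 mid [0.4435 0.1769 0.1211] ext [0.0597 0.0633 0.01  ]
wrist 4364 enc 0.4427039325237274 0.17495128512382507 0.031046483665704727 mid [0.4423 0.1748 0.08  ] ext [0.0601 0.0602 0.012 ]
t 13.53 p [0.4589 0.0858 0.1321] F [-0.2863  0.4028 -0.2158] w 0.0855 gf 0.0
shift cm [ -3.5653 -42.737    0.1887] yaw err deg -0.05737566861113104 axis [-0.0006  0.0003 -1.    ]
```

View pics/s7.png

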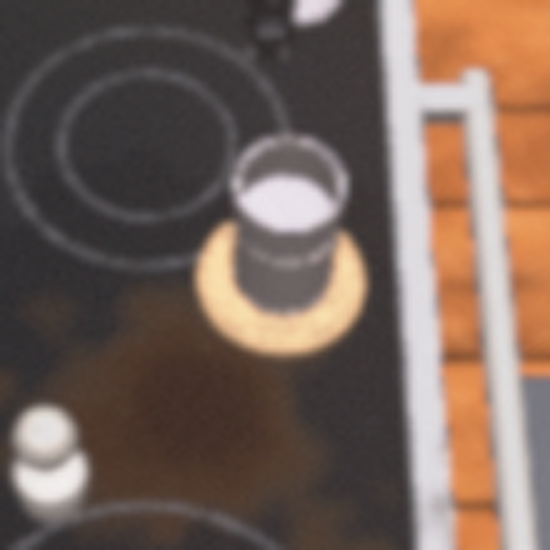

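The medium bowl is seated, with its rim at (290,180) in the crop and a neat seam below. Next, the shallow bowl.

Emit:
jog_arm --plan "0 0 0 -0.3 -4 0 0;0 0 0 -0.3 -4 0 0;0 0 0 -0.3 -4 0 0;0 0 0 -0.3 -4 0 0;0 0 0 -0.3 -4 0 0;0 0 0 -0.3 -4 0 0;0 0 0 -0.3 -4 0 0;0 0 0 -0.3 -4 0 0;0 0 0 -0.3 -4 0 0;0 0 0 -0.3 -4 0 0"

```text
time_s: 14.37
position: [0.4901, -0.3152, 0.132]
tool_rot: [[-1.0, -0.003, -0.0], [-0.003, 1.0, 0.001], [0.0, 0.001, -1.0]]
ft_force: [0.2, -0.0, 0.5]
grip_width: 0.0854
gripper_force: 0.0
```

Emit:
jog_arm --plan "0 0 0 0 0 3 0;0 0 0 0 0 1 0;0 0 0 0 0 0 0;0 0 0 0 0 0 0"

```text
time_s: 14.7
position: [0.4898, -0.3128, 0.0922]
tool_rot: [[-1.0, -0.003, -0.001], [-0.003, 1.0, 0.001], [0.001, 0.001, -1.0]]
ft_force: [-0.8, 0.2, 1.0]
grip_width: 0.0854
gripper_force: 0.0
```

Run:
```python
from h import *
rim("wrist",.495,-.342,.034); rim("wrist",.427,-.044,.037,r=.01); go(.495,-.3425,-.04)
```

```text
wrist 1194 enc 0.49510306119918823 -0.3419671952724457 0.03121941350400448 mid [ 0.495  -0.342   0.0305] ext [0.0614 0.0619 0.005 ]
wrist few 0
t 14.80 p [ 0.4903 -0.3136  0.0935] F [ 0.2861  0.2794 -0.2887] w 0.0855 gf 0.0
shift cm [-0.4453 -2.8775 13.3541] yaw err deg -0.15586503065538476 axis [ 0.0011 -0.0009 -1.    ]
```

Emit:
jog_arm --plan "0 0 0 -0.47 -2.84 0 0;0 0 0 0 0 3.4 0;0 0 0 0 0 3.4 0;0 0 0 0 0 3.4 0;0 0 0 0 0 2.0 0;0 0 0 0 0 0.7 0;0 0 0 0 0 0 0;0 0 0 0 0 0 0;0 0 0 0 0 0 0"

```text
time_s: 15.55
position: [0.4953, -0.3438, -0.0346]
tool_rot: [[-1.0, -0.001, 0.003], [-0.001, 1.0, -0.003], [-0.003, -0.003, -1.0]]
ft_force: [-0.2, 0.3, -0.1]
grip_width: 0.0855
gripper_force: 0.0
```

Run:
```python
from h import *
rim("wrist",.495,-.342,.034,b=.004); go(.495,-.342,-.038)
```

```text
wrist 2446 enc 0.4951041042804718 -0.3419669568538666 0.043032363057136536 mid [ 0.4948 -0.3422  0.034 ] ext [0.0615 0.0855 0.008 ]
t 15.60 p [ 0.4952 -0.3438 -0.0348] F [0.0764 0.6823 0.5421] w 0.0853 gf 0.0
shift cm [0.0189 0.178  0.3208] yaw err deg -0.06102962193279898 axis [ 0.0024 -0.0025 -1.    ]
```

Emit:
jog_arm --plan "0 0 0 0 0.15 0.3 0;0 0 0 0 0 0 255;0 0 0 0 0 0 255;0 0 0 0 0 0 255;0 0 0 0 0 0 255;0 0 0 0 0 0 255;0 0 0 0 0 0 255"

```text
time_s: 16.18
position: [0.4944, -0.3418, -0.039]
tool_rot: [[-1.0, -0.001, 0.001], [-0.001, 1.0, -0.001], [-0.001, -0.001, -1.0]]
ft_force: [-1.9, 1.5, 6.4]
grip_width: 0.0604
gripper_force: 43.4
```

Emit:
jog_arm --plan "0 0 0 0 0 -2.5 255;0 0 0 0 0 -3.5 255;0 0 0 0 0 -4 255;0 0 0 0 0 -4 255;0 0 0 0 0 -4 255;0 0 0 0.4 4 0 255;0 0 0 0.4 4 0 255;0 0 0 0.4 4 0 255;0 0 0 0.4 4 0 255;0 0 0 0.4 4 0 255"

```text
time_s: 17.02
position: [0.4733, -0.1399, 0.1403]
tool_rot: [[-1.0, -0.0, -0.0], [-0.0, 1.0, 0.0], [0.0, 0.0, -1.0]]
ft_force: [1.1, 1.1, -0.2]
grip_width: 0.0606
gripper_force: 44.2
```

Emit:
jog_arm --plan "0 0 0 0.37 3.95 0 255;0 0 0 0.37 3.95 0 255;0 0 0 0.37 3.95 0 255;0 0 0 0.37 3.95 0 255;0 0 0 0.37 3.95 0 255;0 0 0 0.37 3.95 0 255;0 0 0 0.37 3.95 0 255;0 0 0 0.37 3.95 0 255;0 0 0 0 0 0 255;0 0 0 0 0 0 255"

```text
time_s: 17.85
position: [0.4436, 0.1759, 0.1402]
tool_rot: [[-1.0, -0.005, -0.0], [-0.005, 1.0, -0.0], [0.0, -0.0, -1.0]]
ft_force: [1.4, -0.0, -1.1]
grip_width: 0.0602
gripper_force: 44.3
```

Run:
```python
from h import *
im=imaging.get_image("wrist"); save(im,"w8"); w=cloud(im)
s=st(); x,y,z=s["position"]; p=w[np.hypot(w[...,0]-x,w[...,1]-y)<.034]; print(np.histogram(p[:,2],bins=np.arange(.16,.24,.004))[0])
go(.4437,.176,.075)
```

```text
t 17.90 p [0.444  0.1746 0.1402] F [ 0.07    0.0386 -1.2658] w 0.0604 gf 44.3
[    0     0     0     0     0    15 10541  1553  1555  1692  1832  1982
  4415   398   428   601    41    77   158]
t 17.90 p [0.444  0.1746 0.1402] F [ 0.07    0.0386 -1.2658] w 0.0604 gf 44.3
shift cm [0.0259 0.1409 6.516 ] yaw err deg -0.1410225170399335 axis [-0.0002 -0.0004 -1.    ]
```

View pics/w8.png

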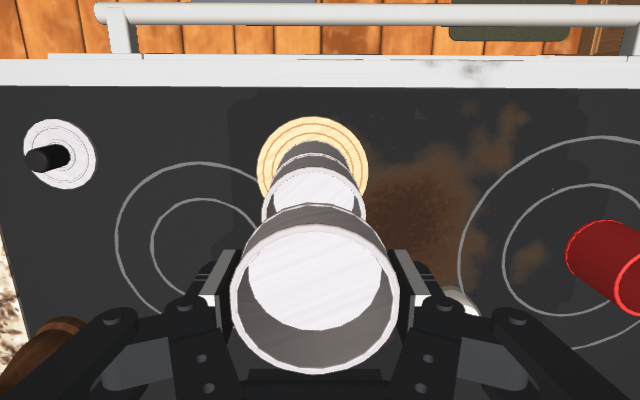

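The shallow bowl is held level with its rim at (315,298), right above the stack.

Emit:
jog_arm --plan "0 0 0 0.02 0.12 3.0 255;0 0 0 0 0 2.0 255;0 0 0 0 0 0.7 255;0 0 0 0 0 0.4 255;0 0 0 0 0 0.2 255;0 0 0 0 0 0 255;0 0 0 0 0 0 255;0 0 0 0 0 0 255"

```text
time_s: 18.57
position: [0.4451, 0.1745, 0.0791]
tool_rot: [[-1.0, 0.0, 0.003], [0.0, 1.0, -0.001], [-0.003, -0.001, -1.0]]
ft_force: [-3.0, -3.2, 7.7]
grip_width: 0.0605
gripper_force: 45.0
```

Run:
```python
from h import *
rim("wrist",.4437,.176,.150,b=.008); rim("side",.4437,.176,.150,b=.008); rim("wrist",.4437,.176,.122,b=.004)
im=imaging.get_image("side"); save(im,"s9",(290,180,400,290),5)
im=imaging.get_image("wrist"); w=cloud(im)
p=w[np.hypot(w[...,0]-.444,w[...,1]-.1755)<.034]; print(np.histogram(p[:,2],bins=np.arange(.12,.18,.002))[0])
# pad front edge lowest point
for sgn in (-1,1):
    q=w[(abs(w[...,1]-(.1745+sgn*.035))<.004)&(abs(w[...,0]-.4345)<.003)]; print(sgn,len(q),q[np.argsort(q[:,2])][:3])
st()
```

```text
wrist 8662 enc 0.43810924887657166 0.1760370135307312 0.04267412796616554 mid [0.4457 0.176  0.15  ] ext [0.0623 0.0852 0.016 ]
side 56 enc 0.4457886815071106 0.1766422986984253 0.03126009181141853 mid [0.445  0.1781 0.1476] ext [0.0587 0.0563 0.0108]
wrist 10221 enc 0.4414356052875519 0.17269137501716614 0.034229934215545654 mid [0.4443 0.1728 0.122 ] ext [0.0608 0.0671 0.008 ]
[ 248  617 9172 1453  735  802  794  857  858  890  975  970  954 2256
 2575  208  223  219  241  246  522   93   14    4   27   56   98  116
  170]
-1 1850 [[0.4352 0.137  0.0085]
 [0.436  0.1421 0.0085]
 [0.4322 0.1393 0.0086]]
1 2332 [[0.4367 0.2128 0.0085]
 [0.4322 0.2069 0.0087]
 [0.4366 0.2077 0.0089]]
t 18.82 p [0.4451 0.1745 0.0791] F [-3.0156 -1.7268  8.908 ] w 0.0605 gf 45.0
```

View pics/s9.png

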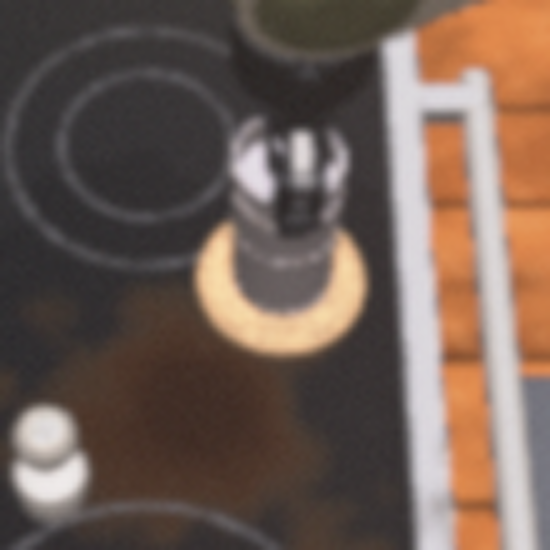

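The rim is at z≈0.148, the seated height, and there's about 8 N of contact. Releasing.

Emit:
jog_arm --plan "0 0 0 0 0 -0.05 255;0 0 0 0 0 0 120;0 0 0 0 0 0 0;0 0 0 0 0 0 0;0 0 0 0 0 0 0;0 0 0 0 0 -2.0 0;0 0 0 0 0 -3.5 0;0 0 0 0 -2 -2 0;0 0 0 0.4 -4 0 0;0 0 0 0.4 -4 0 0"

```text
time_s: 19.65
position: [0.4366, 0.0749, 0.1539]
tool_rot: [[-1.0, -0.004, 0.003], [-0.004, 1.0, -0.0], [-0.003, -0.0, -1.0]]
ft_force: [1.0, -1.3, -0.6]
grip_width: 0.0852
gripper_force: 0.0
```

Emit:
jog_arm --plan "0 0 0 0.4 -4 0 150;0 0 0 0 0 0 150;0 0 0 0 0 0 150"

```text
time_s: 19.9
position: [0.4323, 0.0338, 0.1528]
tool_rot: [[-1.0, 0.004, 0.0], [0.004, 1.0, 0.0], [-0.0, 0.0, -1.0]]
ft_force: [-0.6, 0.3, -0.0]
grip_width: 0.0522
gripper_force: 0.0
```

Run:
```python
from h import *
rim("wrist",.4437,.176,.148); rim("side",.4437,.176,.148); rim("wrist",.427,-.044,.038,r=.01,b=.003); rim("wrist",.427,-.044,.012,r=.031,b=.003)
im=imaging.get_image("wrist"); save(im,"w10")
go(.427,-.044,.09)
```

```text
wrist 3185 enc 0.445022851228714 0.17563800513744354 0.0316758006811142 mid [0.4453 0.1754 0.1462] ext [0.0621 0.0626 0.0083]
side 102 enc 0.44600406289100647 0.17563574016094208 0.03236645832657814 mid [0.445  0.1753 0.1474] ext [0.0584 0.0637 0.0106]
wrist 400 enc 0.4271145761013031 -0.04431786388158798 0.009991581551730633 mid [ 0.4272 -0.0443  0.038 ] ext [0.0195 0.0194 0.006 ]
wrist 2936 enc 0.42743733525276184 -0.044377394020557404 0.03111712820827961 mid [ 0.4273 -0.0443  0.012 ] ext [0.0612 0.0611 0.006 ]
t 20.15 p [0.4322 0.0366 0.1527] F [-0.2504  0.101  -0.5051] w 0.0349 gf 0.0
shift cm [ 0.541  -8.064   6.2641] yaw err deg -0.16352737674978096 axis [-0.0001  0.0002 -1.    ]
```

View pics/w10.png

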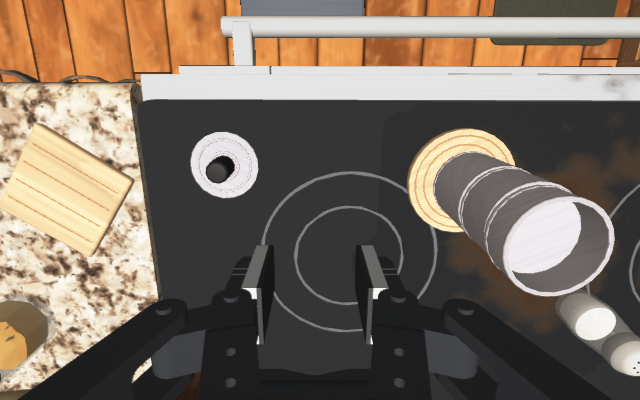

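The shallow bowl is seated; three tiers show at (555,245). The lid knob is at (220,168), i.e. (0.427, -0.044).

Emit:
jog_arm --plan "0 0 0 0.25 -4.0 0 150;0 0 0 0.25 -4.05 0 150;0 0 0 0 0 3.5 150;0 0 0 0 0 3.5 150;0 0 0 0 0 3.5 150;0 0 0 0 0 2.0 150;0 0 0 0 0 0 150;0 0 0 0 0 0 150;0 0 0 0 0 0 150"

```text
time_s: 20.9
position: [0.4282, -0.0448, 0.0289]
tool_rot: [[-1.0, -0.002, 0.002], [-0.002, 1.0, -0.001], [-0.002, -0.001, -1.0]]
ft_force: [-0.6, 0.8, 0.5]
grip_width: 0.0355
gripper_force: 0.0
```

Run:
```python
from h import *
rim("wrist",.4272,-.0443,.038,r=.01,b=.003); go(.4272,-.0443,-.026)
```

```text
wrist 1061 enc 0.4270777702331543 -0.04478681460022926 0.010088571347296238 mid [ 0.427  -0.0447  0.038 ] ext [0.0196 0.0192 0.0059]
t 20.95 p [ 0.4283 -0.0449  0.0291] F [-1.1186  0.2172  1.0729] w 0.0356 gf 0.0
shift cm [0.124  0.068  5.5106] yaw err deg -0.09696194296188866 axis [ 0.0027 -0.001  -1.    ]
```

Emit:
jog_arm --plan "0 0 0 0.08 0.03 2.5 150;0 0 0 0 0 2.0 150;0 0 0 0 0 1.0 150;0 0 0 0 0 0 150;0 0 0 0 0 0 150;0 0 0 0 0 0 255;0 0 0 0 0 0 255;0 0 0 0 0 0 255;0 0 0 0 0 0 255;0 0 0 0 0 0 255"

```text
time_s: 21.78
position: [0.4273, -0.0449, -0.0261]
tool_rot: [[-1.0, -0.001, 0.003], [-0.001, 1.0, -0.001], [-0.003, -0.001, -1.0]]
ft_force: [-0.1, 1.2, 4.7]
grip_width: 0.0186
gripper_force: 38.9
```

Emit:
jog_arm --plan "0 0 0 0 0 -2.0 255;0 0 0 0 0 -3.5 255;0 0 0 0 0 -4 255;0 0 0 0 0 -4 255;0 0 0 0 0 -4 255;0 0 0 -0.3 3.65 -1 255;0 0 0 -0.3 3.65 0 255;0 0 0 -0.3 3.65 0 255;0 0 0 -0.3 3.65 0 255;0 0 0 0 0 0 255"

```text
time_s: 22.62
position: [0.4378, 0.1063, 0.1586]
tool_rot: [[-1.0, -0.006, 0.002], [-0.006, 1.0, 0.002], [-0.002, 0.002, -1.0]]
ft_force: [-0.9, -1.1, -0.5]
grip_width: 0.0187
gripper_force: 39.5
```

Run:
```python
from h import *
im=imaging.get_image("wrist"); save(im,"w11"); w=cloud(im); s=st(); x,y,z=s["position"]
p=w[(np.hypot(w[...,0]-x,w[...,1]-y)<.034)&(w[...,2]>.08)]; h=np.histogram(p[:,2],bins=np.arange(.15,.25,.003)); print(h[0],h[1][np.argmax(h[0])])
go(.4451,.1755,.1)
```

```text
t 22.67 p [0.4379 0.1039 0.1584] F [ 0.0015  0.2381 -1.336 ] w 0.0189 gf 39.5
[   0    0    0    0    0    0    0    0    0    0    0    0    0    0
  116 6217  375  203  362  350  402  398  512  482 1793  806  273  287
  805  323  702 1012  905] 0.19500000000000003
t 22.67 p [0.4379 0.1039 0.1584] F [ 0.0015  0.2381 -1.336 ] w 0.0189 gf 39.5
shift cm [-0.7509  7.1505  5.847 ] yaw err deg -0.33261794872165223 axis [ 0.0013  0.0002 -1.    ]
```

View pics/w11.png

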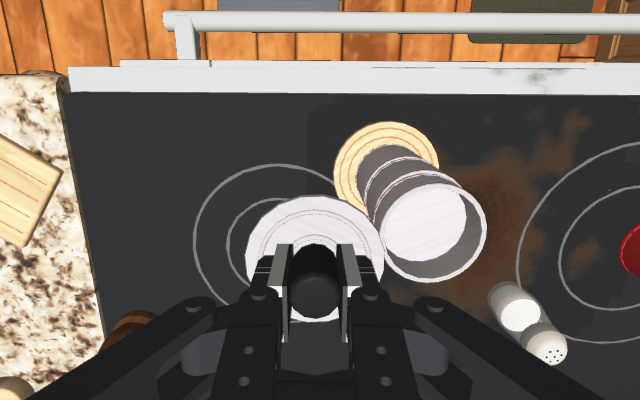

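The lid is held level with its disc at (315,255). Disc top is at z≈0.197, and the stack's rim is at (433,232). Moving over and lowering.

Emit:
jog_arm --plan "0 0 0 -0.25 2.4 0 255;0 0 0 -0.25 2.4 0 255;0 0 0 -0.25 2.35 0 255;0 0 0 0 0 0 255;0 0 0 0 0 0 255;0 0 0 0 0 2.0 255;0 0 0 0 0 0.5 255;0 0 0 0 0 0 255;0 0 0 0 0 0 255;0 0 0 0 0 0 255"

```text
time_s: 23.5
position: [0.4462, 0.1723, 0.1335]
tool_rot: [[-1.0, 0.0, 0.001], [0.0, 1.0, 0.0], [-0.001, 0.0, -1.0]]
ft_force: [-0.0, -0.3, -1.1]
grip_width: 0.018
gripper_force: 39.6
```

Run:
```python
from h import *
go(.4451,.1755,.114)
```

```text
t 23.50 p [0.4462 0.1723 0.1335] F [-0.032  -0.2794 -1.0529] w 0.0180 gf 39.6
shift cm [0.1113 0.317  1.9483] yaw err deg 0.005008176233593367 axis [ 0.0011  0.0001 -1.    ]
```

Emit:
jog_arm --plan "0 0 0 0.11 0.3 0.3 255;0 0 0 0 0 0 255;0 0 0 0 0 0.8 255;0 0 0 0 0 0.4 255;0 0 0 0 0 0.2 255;0 0 0 0 0 0.1 255;0 0 0 0 0 0 255;0 0 0 0 0 0 255"

```text
time_s: 24.17
position: [0.4447, 0.1758, 0.1147]
tool_rot: [[-1.0, -0.001, 0.0], [-0.001, 1.0, -0.0], [-0.0, -0.0, -1.0]]
ft_force: [-0.8, 0.4, -0.6]
grip_width: 0.0183
gripper_force: 39.6
```

Emit:
jog_arm --plan "0 0 0 0 0 0.1 255;0 0 0 0 0 0.05 255;0 0 0 0 0 0 255"

```text
time_s: 24.42
position: [0.4451, 0.1759, 0.1139]
tool_rot: [[-1.0, -0.001, 0.002], [-0.001, 1.0, 0.0], [-0.002, 0.0, -1.0]]
ft_force: [-1.3, 0.9, 3.9]
grip_width: 0.0188
gripper_force: 40.1
```

Contact at the seated height. Releasing and backing off.

Emit:
jog_arm --plan "0 0 0 0 0 0 150;0 0 0 0 0 0 150;0 0 0 0 0 0 150;0 0 0 0 0 -2.0 150;0 0 0 0 0 -3.0 150;0 0 0 0 -1.5 -2 150;0 0 0 0 -4 0 150;0 0 0 0 -4 0 150;0 0 0 0 0 0 150;0 0 0 0 0 0 150"

```text
time_s: 25.25
position: [0.4448, 0.0793, 0.1832]
tool_rot: [[-1.0, 0.003, -0.0], [0.003, 1.0, 0.0], [0.0, 0.0, -1.0]]
ft_force: [-0.7, 0.4, 0.4]
grip_width: 0.0352
gripper_force: 0.0
```

Run:
```python
from h import *
st(); im=imaging.get_image("wrist"); save(im,"w12"); 
rim("wrist",.445,.1758,.152,b=.003); rim("wrist",.445,.1758,.178,r=.01,b=.003); rim("side",.445,.1758,.152,b=.006)
```

```text
t 25.25 p [0.4448 0.0793 0.1832] F [-0.6883  0.3535  0.4242] w 0.0352 gf 0.0
wrist 5727 enc 0.4454045593738556 0.1762683093547821 0.03185216709971428 mid [0.4453 0.1763 0.152 ] ext [0.0616 0.0633 0.006 ]
wrist 940 enc 0.44498497247695923 0.17621812224388123 0.010298299603164196 mid [0.4451 0.1765 0.178 ] ext [0.0199 0.0196 0.006 ]
side 286 enc 0.4437340497970581 0.1772773712873459 0.03298430144786835 mid [0.4452 0.1773 0.1522] ext [0.0586 0.063  0.0108]
```

View pics/w12.png

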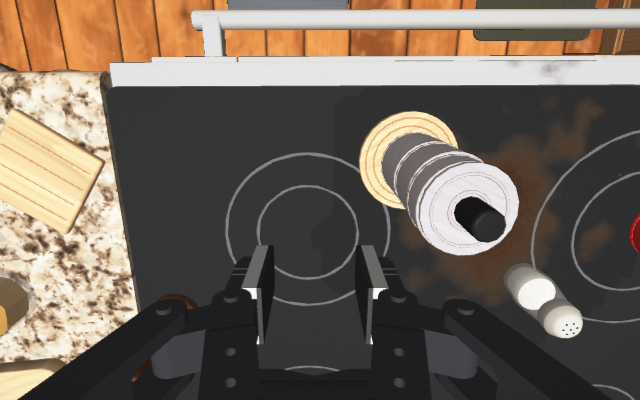

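The lid is seated at (467,210), with its disc top at z≈0.152 and centred on the stack. The whole tin stands upright on the trivet, the gripper is clear, and the salt is untouched.

```bash
python3 -c "
from rig import job; print(job.close_job())"
```

```text
the job is handed in; nothing more can be done
None
```

The lunch tin is assembled upright on the round trivet (deep, medium and shallow bowls, then the lid, each measured at its seated height), and the job was handed in after about 25 s of robot time; no verdict came back.

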